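# Lay a turbocharger core in its cradle and close the keeper

### The arm

A 6-joint arm with a two-finger parallel gripper is mounted at the origin on the work surface. World frame = base frame: x ahead of the robot, y to its left, z up, the work surface at z = 0. Lengths are in mm, angles in rad, forces in N, time in s.
With the tool pointing down it reaches from about 225 to 725 mm from the base axis. Payload 3.1 kg.
Tool frame: the origin (TCP) lies on the centre line of the jaws, within the pads' length; the fingertips stand 17 mm ahead of it and the grasp point (between the pads) lies 2 mm behind it; z points along the fingers, y is the line along which they close (so a half turn about z gives the same grasp; the last joint's range is limited). The gripper opens to 85 mm and grips with 20 to 120 N. Pads are 22 mm wide; open, the fingers measure 114 mm over their backs; the gripper's body (76 mm by 85 mm) begins 54 mm behind the grasp point. The pads swing forward as they close: fully open they stand 13 mm farther back than shut.
Start: joints at [1.11, 0.048, 0.099, 1.622, 0, 1.443], TCP at [171.519, 496.184, 248.312] pointing down, gripper open.
Joint ranges: [-2.91, 2.91], [-0.99, 1.94], [-1.21, 1.42], [-2.12, 2.29], [-1.49, 1.47], [-3.14, 3.14]. Speed limits (rad/s): [2.79, 2.79, 3.14, 3.14, 3.14, 3.14].

### API

Orientations are given as a unit quaternion [w, x, y, z].
In Python, from workcell import ctrl, fingers, readout, imaging gives the robot as it stands. Calls block until the motion is done:
- ctrl.move_ptp(position, orientation): joint-space move of the TCP to a pose.
- ctrl.move_linear(position, orientation=None, velocity=150, f_stop=None): straight line of the TCP; orientation=None keeps the orientation; velocity is the mean speed in mm/s. With f_stop (N) it stops when the force on the tool has changed by that much, and returns True; else False.
- ctrl.movej(angles): joint-space move.
- fingers.set_gripper(opening, strength=None): finger opening in mm; strength is the grip in N (None keeps the last); returns when the fingers have stopped.
- ctrl.sleep(seconds).
- ctrl.ik(position, orientation): joint angles nearest the present ones, or None.
- readout.sense(): the state.
- imaging.camera(name): name is "scene" or "top" or "wrist"; returns a dict with "image" (480x640x3 uint8, red, green, blue), "K" (3x3 intrinsics, pixels), "xyz" and "rotation" of the camera in the world. Camera axes: x right, y down, z forward; pixel columns grow to the right and rows downward; lengths in mm; the calibration is good to about 2 mm. A picture is of the moment at which its call begins. There is no depth.
A pose or a line that the arm cannot do raises ctrl.MotionError and nothing moves.
- ctrl.finish_job(): hands the job in; it is judged then, once.
The state is a dict: "time": time; "joint_positions": joint angles; "joint_vel": joint speeds; "joint_efforts": joint torques, N m; "position": TCP position; "ee_rot": TCP orientation; "contact_force": force on the tool from outside, world axes, zero at the start; "wrist_torque": the same for the moment, N m; "gripper_width": finger opening in mm; "gripper_force": force on a finger pad.
Only numpy, scipy, OpenCV 4.12 (cv2) and the standard library are available. Lean on these libraries where they do the work, as an engineer would, in place of code of your own. Each camera call takes 0.05 s, during which the arm holds its last target. There are 200 camera calls.

### The job

Push the standing turbocharger core over with the fingertips so that it tips down into the V-shaped trough of its cradle and lies there lengthwise, nose away from the plate end it stood on. Then push the cradle's hinged keeper arm over from its open side until it comes down and rests on the core's waist. Only push: do not lift or carry the core, leave the other things on the bench where they are, and back off at the end.

Things in the scene. Friction and masses are not known exactly. Their poses are not given: they have to be found in the camera images.
- cradle: Fixed grey cradle; plate 230 mm (x) by 160 mm (y -70 to +90), 10 mm thick. Origin on the bench under the trough line, z up. Its x axis runs along the trough, away from the bare plate end where the core stands (near x = -72 mm, y = 0). Its +y side, with the keeper's post (x 21, y 68, up to z = 92 mm), looks roughly to the robot. Its place and yaw vary.
- trough_mid (a point): Middle of the trough floor below the keeper: cradle x 21, y 0, z 10 mm (the plate's top). The aluminium V trough runs from x = -29 to +111 mm: flat floor 36 mm wide, side boards sloping outward at 45 degrees up to z = 47 mm at y = +-55 mm.
- core: Turbocharger core, 0.5 to 0.85 kg, round, 128 mm long, standing loose. Origin: centre of its underside; z along its length to the nose (up at the start). Foot flange 72 mm diameter, z 0 to 16 mm; waist 48 mm, to z = 94; upper flange 68 mm, z 94 to 110; thin nose to 128. Tilted over about 33 degrees it falls by itself. Lying in the trough its axis is about 45 mm above the bench.
- core_middle (a point): Point on the core's axis 55 mm from its underside, at the middle of the waist.
- core_nose (a point): Tip of the core's nose, on its axis 128 mm from the underside.
- keeper (a joint): Angle (rad) of the keeper arm about an axis parallel to the cradle's x. 0: leaning back 0.70 rad from upright to the cradle's +y side; 0.70: upright; 2.27: level, pointing to the cradle's -y, its pad on the waist of a core in the trough. Range 0 to 2.6; starts open at 0.2 to 0.5. Hinge friction (0.045 N m) holds it within about 35 degrees of upright; beyond that it falls.
- keeper_hinge (a point): Hinge axis of the keeper at the middle of the arm's width: x = 21, y = 68, z = 80 mm in the cradle.
- keeper_tip (a point): Free end of the keeper: middle of its cross rod (12 mm thick, 44 mm long, along the cradle's x), 115 mm from the hinge axis. The arm is a steel bar 22 mm wide and 8 mm thick, 0.12 kg.
- bushing: Bystander: loose steel ring 42 mm diameter, 38 mm tall, near the robot side of the cradle. Origin: centre of its underside.
- spanner: Bystander: spanner 150 mm long lying beyond the cradle. Origin: its middle, on the bench.
- spray_can: Bystander: white spray can 58 mm diameter, 170 mm tall, standing left. Origin: centre of its underside.
- cup: Bystander: white cup 72 mm diameter, 75 mm tall, left. Origin: centre of its underside.
- carton: Bystander: small white carton 55 x 45 x 110 mm, standing right. Origin: centre of its underside.
- housing: Bystander: aluminium compressor housing, 90 mm diameter, 50 mm tall with a side outlet, right. Origin: centre of its underside.
- screwdriver: Bystander: screwdriver 180 mm long lying at the far left. Origin: its middle, on the bench.

How it is judged:
By the outcome, as a careful person would: the job done as asked, in the order asked, and still so for the second after the job is handed in, with the robot touching nothing.
It also fails if it takes over 48 s, if anything falls off the work surface, if the arm or the gripper's body presses on something with over 40 N, if the wrist force passes 120 N, or if a joint passes its speed limit or range.

## Working session

There is one attempt and no reset: what is moved stays moved. The work goes in short steps, each a Python script; the robot and the scene stay as the last script left them, time stands still between calls to the robot, and variables do not carry over. Pictures are saved under pics/ and viewed, at most 10 in all, crops included, and the job is handed in when it is done.

```bash
mkdir -p pics; ls
python3 - <<'E'
from workcell import ctrl, fingers, readout, imaging
import cv2,pickle
d={}
for n in("scene","top"):
    c=imaging.camera(n);d[n]=c;cv2.imwrite(f"pics/{n}0.png",c["image"][:,:,::-1]);print(n,c["K"],c["xyz"],c["rotation"])
pickle.dump(d,open("d0.pkl","wb"))
s=readout.sense();print(s["time"],s["ee_rot"],s["gripper_width"])
E
```

```text
pics
scene [[531.31770438   0.         324.91232104]
 [  0.         531.31770438 232.80963699]
 [  0.           0.           1.        ]] [1432.57918031  168.30303772  935.74923389] [-0.25434409  0.57806721  0.71303827 -0.30450583]
top [[491.49272636   0.         319.96993978]
 [  0.         491.49272636 244.1982064 ]
 [  0.           0.           1.        ]] [ 356.88798231    5.52382278 1474.28429474] [ 0.04869646 -0.70071136  0.70910847 -0.06162326]
0.1 [-3.11311135e-04  1.65622330e-01  9.86188658e-01 -1.03807855e-03] 85.43422809719411
```

View pics/scene0.png

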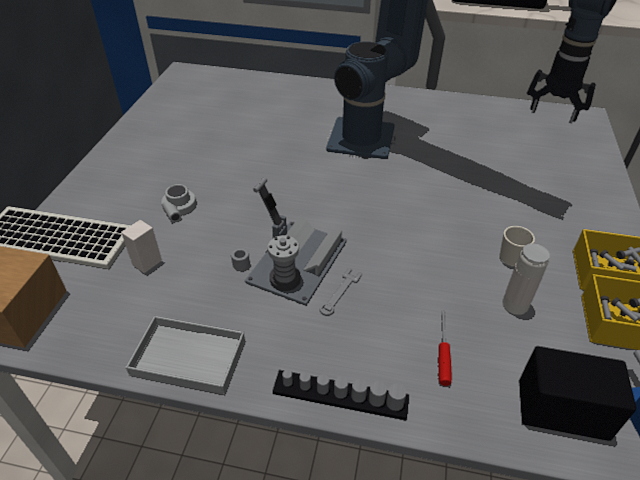

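View pics/top0.png

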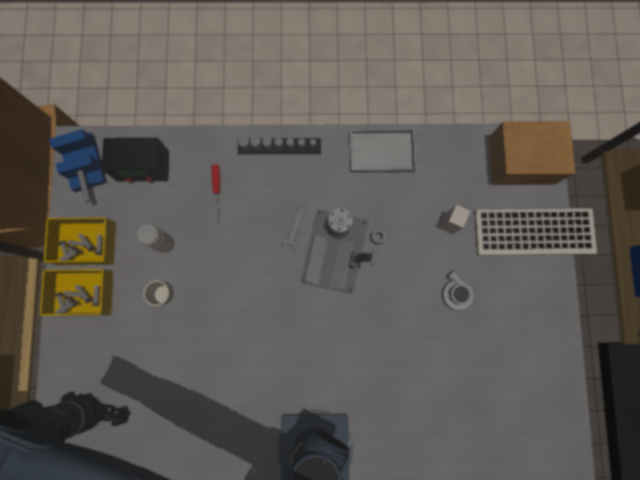

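The core stands at the cradle's far end (top px ~340,221). The trough runs down-image toward the robot, and the keeper is on the right (~362,259). I'll zoom in on both views.

Run:
```python
import cv2
a=cv2.imread("pics/top0.png")[195:305,270:400];a=cv2.resize(a,None,fx=5,fy=5,interpolation=cv2.INTER_CUBIC)
b=cv2.imread("pics/scene0.png")[170:320,225:375];b=cv2.resize(b,None,fx=4,fy=4,interpolation=cv2.INTER_CUBIC)
cv2.imwrite("pics/c1.png",cv2.convertScaleAbs(a,alpha=1.5));cv2.imwrite("pics/c2.png",cv2.convertScaleAbs(b,alpha=1.3))
```

```text
(no output)
```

View pics/c1.png

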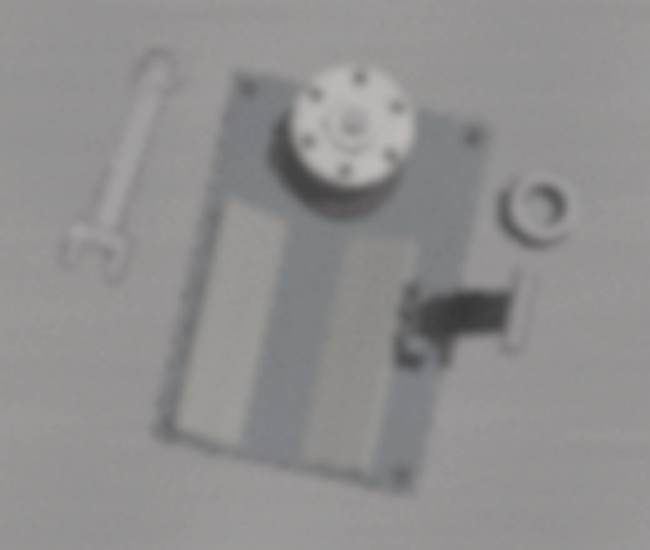

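View pics/c2.png

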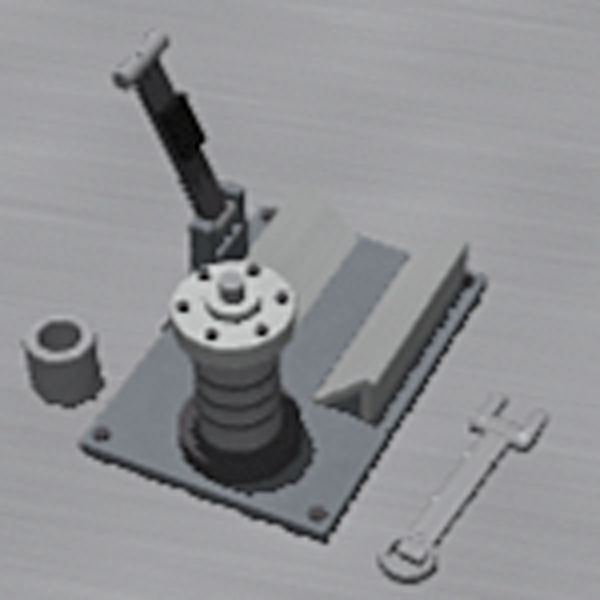

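Top crop: plate corners at (236,72), (490,127), (412,492) and (155,435), nose at (353,124), keeper rod at (517,312). Scene crop: plate corners at (82,447), (327,538) and (487,283), nose at (232,280), rod at (141,58). Next I'll compute positions from these.

```bash
cat > geo.py <<'E'
import numpy as np
from scipy.spatial.transform import Rotation as R
def ray(c,p):
    d=np.linalg.solve(c["K"],[p[0],p[1],1.]);r=R.from_quat(np.roll(c["rotation"],-1)).as_matrix()@d
    return np.array(c["xyz"]),r/np.linalg.norm(r)
def plane(c,p,z):
    o,r=ray(c,p);return o+r*(z-o[2])/r[2]
def tri(c1,p1,c2,p2):
    A=np.zeros((3,3));b=np.zeros(3);L=[]
    for c,p in((c1,p1),(c2,p2)):
        o,r=ray(c,p);M=np.eye(3)-np.outer(r,r);A+=M;b+=M@o;L.append((o,M))
    x=np.linalg.solve(A,b);return x,[float(np.linalg.norm(M@(x-o))) for o,M in L]
E
python3 - <<'E'
import pickle
from geo import *
np.set_printoptions(precision=1,suppress=True)
d=pickle.load(open("d0.pkl","rb"));T,S=d["top"],d["scene"]
ct=lambda q:(np.array(q)+.5)/5-.5+[270,195]
cs=lambda q:(np.array(q)+.5)/4-.5+[225,170]
P=[plane(T,ct(q),10)[:2] for q in((236,72),(490,127),(412,492),(155,435))]
print("top corners",np.array(P),[np.linalg.norm(P[i]-P[(i+1)%4]) for i in range(4)])
Q=[plane(S,cs(q),10)[:2] for q in((327,538),(82,443),(487,280))];print("scene TL,TR,BL",np.array(Q))
# fit: TL=(-115,-70),TR=(-115,90),BR=(115,90),BL=(115,-70)
def fit(B,A):
    A=np.array(A,float);B=np.array(B);a=A-A.mean(0);b=B-B.mean(0)
    th=np.arctan2((a[:,0]*b[:,1]-a[:,1]*b[:,0]).sum(),(a*b).sum());c,s=np.cos(th),np.sin(th);M=np.array([[c,-s],[s,c]])
    t=B.mean(0)-M@A.mean(0);print("yaw",th,"t",t,"res",np.linalg.norm(B-(A@M.T+t),axis=1));return M,t
C=[(-115,-70),(-115,90),(115,90),(115,-70)]
M1=fit(P,C);M2=fit(Q,[C[0],C[1],C[3]])
M,t=fit(P+Q,C+[C[0],C[1],C[3]])
n,e=tri(T,ct((353,124)),S,cs((232,277)));print("nose",n,e,"cradle",M.T@(n[:2]-t))
k,e=tri(T,ct((517,312)),S,cs((141,58)));print("tip",k,e,"cradle",M.T@(k[:2]-t))
print("hinge",M@[21,68]+t,"core top T",plane(T,ct((353,124)),128),"S",plane(S,cs((232,277)),128))
b=plane(T,ct((540,207)),38);print("bushing",b,"cradle",M.T@(b[:2]-t), "S",plane(S,cs((62,335)),38))
E
```

```text
top corners [[ 696.1  -14.6]
 [ 660.4 -168.9]
 [ 439.4 -116.2]
 [ 475.1   36.3]] [np.float64(158.362129039995), np.float64(227.16034584031814), np.float64(156.6238715739073), np.float64(226.75951290094645)]
scene TL,TR,BL [[ 702.4  -14.6]
 [ 663.8 -169.2]
 [ 479.8   36.6]]
yaw 2.911608390844978 t [570.  -56.1] res [1.9 1.5 2.3 2.2]
yaw 2.908948917153327 t [574.2 -56.4] res [0.3 2.  2.1]
yaw 2.9094043595737293 t [571.8 -56.3] res [3.7 3.  1.2 2.2 2.5 1.4 4.2]
nose [637.  -79.2 136.5] [1.6530745963027413, 1.6530745963027433] cradle [-68.7   7.3]
tip [ 524.1 -160.8  186.5] [1.4612274778998946, 1.4612274779000143] cradle [ 22.4 112.7]
hinge [ 535.7 -117.6] core top T [638.4 -78.1 128. ] S [628.7 -83.5 128. ]
bushing [ 605.8 -194.    38. ] cradle [-64.7 126.2] S [ 608.3 -196.8   38. ]
```

```bash
cat > cr.py <<'E'
from geo import *
YAW=2.9094;t=np.array([571.8,-56.3]);c_,s_=np.cos(YAW),np.sin(YAW);M=np.array([[c_,-s_],[s_,c_]])
def W(x,y,z): return np.append(M@[x,y]+t,z)
def Cr(p): return M.T@(np.array(p)[:2]-t)
def quat(a):  # tool down; tool x axis along cradle angle a
    q=(R.from_euler('z',YAW+a)*R.from_euler('x',np.pi)).as_quat();return np.roll(q,1)
E
python3 - <<'E'
import pickle
from cr import *
from workcell import ctrl
np.set_printoptions(precision=2,suppress=True)
d=pickle.load(open("d0.pkl","rb"));T,S=d["top"],d["scene"]
ct=lambda q:(np.array(q)+.5)/5-.5+[270,195]
cs=lambda q:(np.array(q)+.5)/4-.5+[225,170]
def rel(p,yaw,t): return R.from_euler('z',-yaw).as_matrix()[:2,:2]@(p[:2]-np.array(t))
print("T nose",rel(plane(T,ct((353,124)),138),2.9116,(570,-56.1)),"T flange",rel(plane(T,ct((353,125)),120),2.9116,(570,-56.1)))
print("S nose",rel(plane(S,cs((232,277)),138),2.909,(574.2,-56.4)),"S flange",rel(plane(S,cs((234,304)),120),2.909,(574.2,-56.4)))
for q in((272,452),(317,224)): print("floor mid",Cr(plane(T,ct(q),10)))
for a in (0,np.pi):
  for p in (W(-132,4,250),W(-132,4,118),W(-25,2,118),W(21,165,167),W(21,-20,167)):
    j=ctrl.ik(p,quat(a));print(a,p,None if j is None else np.array(j))
E
```

```text
T nose [-69.42   5.72] T flange [-72.77   6.07]
S nose [-68.23   8.5 ] S flange [-70.34   7.02]
floor mid [110.03   2.32]
floor mid [-30.39  -0.87]
0 [699.34 -90.57 250.  ] [-0.22  0.57  0.75  1.75  0.    0.01]
0 [699.34 -90.57 118.  ] [-0.22  0.54  0.44  1.47  0.    0.01]
0 [595.67 -64.   118.  ] [-0.22  0.25  0.06  1.39  0.    0.01]
0 [ 513.4  -212.04  167.  ] [-0.51  0.12  0.02  1.47  0.   -0.28]
0 [555.97 -32.   167.  ] [-0.18  0.13  0.02  1.47  0.    0.05]
3.141592653589793 [699.34 -90.57 250.  ] [-0.22  0.57  0.75  1.75  0.   -3.13]
3.141592653589793 [699.34 -90.57 118.  ] [-0.22  0.54  0.44  1.47  0.   -3.13]
3.141592653589793 [595.67 -64.   118.  ] [-0.22  0.25  0.06  1.39  0.   -3.13]
3.141592653589793 [ 513.4  -212.04  167.  ] [-0.51  0.12  0.02  1.47  0.    2.86]
3.141592653589793 [555.97 -32.   167.  ] [-0.18  0.13  0.02  1.47  0.   -3.09]
```

Core is at about cradle (-71, +6.5). I'll push it over with both fingers slightly spread, aimed at the trough's middle.

Run:
```python
from cr import *
from workcell import ctrl, fingers, readout, imaging
import cv2,pickle
np.set_printoptions(precision=1,suppress=True)
a=-0.07;q=quat(a);u=np.array([np.cos(a),np.sin(a)]);c0=np.array([-71,6.5])
P=lambda s,z:W(*(c0+u*s),z)
fingers.set_gripper(40)
ctrl.move_ptp(P(-60,280),q)
ctrl.move_linear(P(-60,119),velocity=150)
print(readout.sense()["time"],readout.sense()["contact_force"])
r=ctrl.move_linear(P(-30,119),velocity=50,f_stop=25);s=readout.sense();print(r,s["contact_force"],Cr(s["position"]))
if not r:
    r=ctrl.move_linear(P(38,119),velocity=60,f_stop=25);s=readout.sense();print(r,s["contact_force"],Cr(s["position"]),s["time"])
ctrl.sleep(.3)
d={}
for n in("scene","top"):
    c=imaging.camera(n);d[n]=c
pickle.dump(d,open("d1.pkl","wb"))
b=d["scene"]["image"][120:320,190:410,::-1];cv2.imwrite("pics/s1.png",cv2.resize(b,None,fx=3,fy=3))
```

```text
4.625 [ 0.8 -0.2  1. ]
False [ 5.1 -0.4  6. ] [-103.2    8.8]
False [ 0.  -0.   0.3] [-33.4   3.9] 6.6583
```

View pics/s1.png

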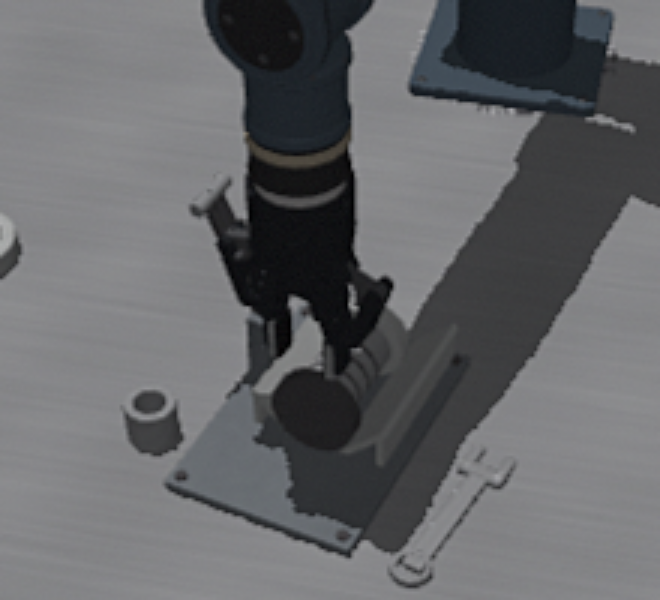

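The core lies in the trough, its foot face at about crop (315,408) by the trough entry. I'll lift clear, move to the keeper's open side, and check the core before pushing.

Run:
```python
from cr import *
from workcell import ctrl, fingers, readout, imaging
import cv2,pickle
p=readout.sense()["position"]
ctrl.move_linear([p[0],p[1],300],velocity=200)
fingers.set_gripper(0)
ctrl.move_ptp(W(21,185,300),quat(0))
d={n:imaging.camera(n) for n in("scene","top")}
pickle.dump(d,open("d2.pkl","wb"));print(readout.sense()["time"])
f=lambda n,y,x:cv2.resize(d[n]["image"][y:y+130,x:x+130,::-1],(390,390),interpolation=cv2.INTER_CUBIC)
cv2.imwrite("pics/s2.png",cv2.convertScaleAbs(np.hstack([f("top",190,270),f("scene",175,240)]),alpha=1.4))
```

```text
9.4667
```

View pics/s2.png

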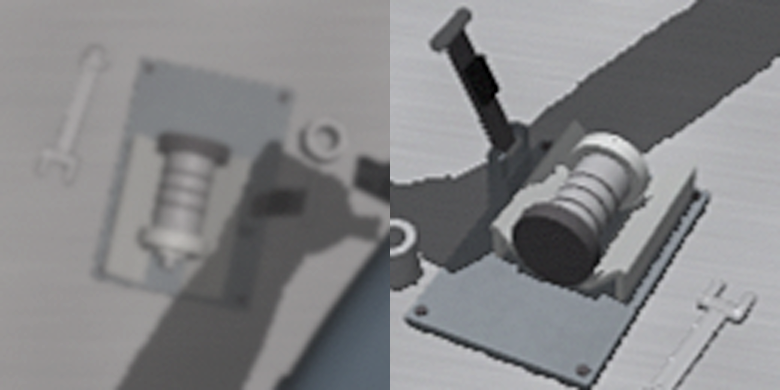

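Both views show the core lengthwise, nose toward the robot (top crop: foot (194,145), nose (172,262)), parallel to the plate edge. Now pushing the keeper.

Run:
```python
from cr import *
from workcell import ctrl, fingers, readout, imaging
import cv2,pickle
np.set_printoptions(precision=1,suppress=True)
T=pickle.load(open("d2.pkl","rb"))["top"];px=lambda x,y:(270+(x+.5)/3-.5,190+(y+.5)/3-.5)
print("foot end",Cr(plane(T,px(194,133),60)),"nose",Cr(plane(T,px(171,264),46)))
ctrl.move_linear(W(21,185,167),velocity=150)
r=ctrl.move_linear(W(21,100,167),velocity=60,f_stop=20);s=readout.sense();print(r,s["contact_force"],Cr(s["position"]))
if not r:
    r=ctrl.move_linear(W(21,0,167),velocity=60,f_stop=20);s=readout.sense();print(r,s["contact_force"],Cr(s["position"]),s["time"])
if not r:
    p=s["position"]
    ctrl.move_linear([p[0],p[1],300],velocity=150)
    ctrl.move_ptp(W(21,250,320),quat(0))
d={n:imaging.camera(n) for n in("scene","top")}
pickle.dump(d,open("d3.pkl","wb"));s=readout.sense();print(s["time"],s["contact_force"])
f=lambda n,y,x:cv2.resize(d[n]["image"][y:y+130,x:x+130,::-1],(390,390),interpolation=cv2.INTER_CUBIC)
cv2.imwrite("pics/s3.png",cv2.convertScaleAbs(np.hstack([f("top",190,270),f("scene",175,240)]),alpha=1.4))
```

```text
foot end [-38.2  -0.8] nose [90.3  5. ]
True [-0.6 -2.   4.5] [ 20.9 124.8]
11.575 [-1.6 -1.5  5.8]
```

View pics/s3.png

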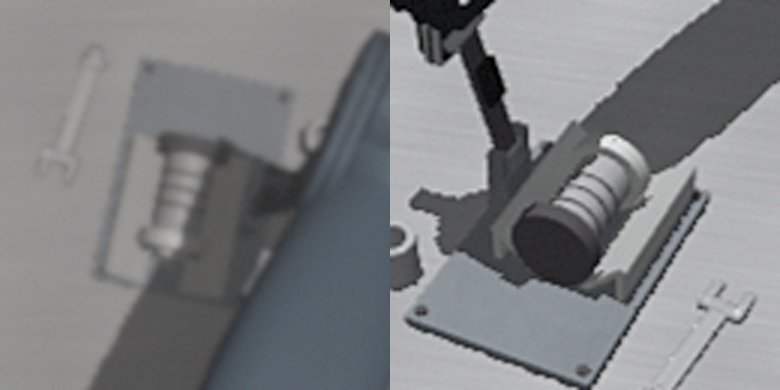

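The fingers met the keeper rod (right crop ~(460,45)) and a brief contact spike triggered the stop. The force is now only ~5 N, so I'll continue.

Run:
```python
from cr import *
from workcell import ctrl, fingers, readout, imaging
import cv2,pickle
np.set_printoptions(precision=1,suppress=True)
for i in range(3):
    r=ctrl.move_linear(W(21,0,167),velocity=45,f_stop=25);s=readout.sense();print(r,s["contact_force"],Cr(s["position"]),s["time"])
    if not r or np.linalg.norm(s["contact_force"])>12: break
if not r:
    p=s["position"]
    ctrl.move_linear([p[0],p[1],300],velocity=150)
    ctrl.move_ptp(W(21,250,320),quat(0)); ctrl.sleep(.3)
d={n:imaging.camera(n) for n in("scene","top")}
pickle.dump(d,open("d3.pkl","wb"));s=readout.sense();print(s["time"],s["contact_force"])
f=lambda n,y,x:cv2.resize(d[n]["image"][y:y+130,x:x+130,::-1],(390,390),interpolation=cv2.INTER_CUBIC)
cv2.imwrite("pics/s4.png",cv2.convertScaleAbs(np.hstack([f("top",190,270),f("scene",175,240)]),alpha=1.4))
```

```text
False [-0.2 -0.1 -0.1] [21.   0.1] 14.5333
16.95 [-0.   0.3  0.2]
```

View pics/s4.png

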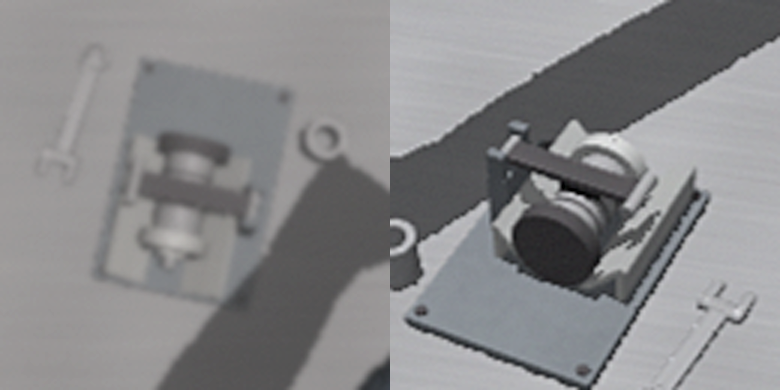

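The keeper lies level across the core's waist (top crop: bar from (250,205) to (135,185)). The core is in the trough, the bushing and spanner haven't moved, and the robot is clear.

```bash
python3 -c "
from workcell import ctrl
print(ctrl.finish_job())"
```

```text
the job is handed in; nothing more can be done
None
```

The core was pushed over and lies lengthwise in the trough, nose away from the plate end it stood on; the keeper rests across its waist, the robot has backed off, and the job was handed in at about 17 s.

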